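# Load the last circuit board and thread the rack's retaining rod

### The job

Take the circuit board out of the black stand and slide it edgewise, without dropping it, all the way down into the one empty slot of the aluminium board rack, and let go of it. Then take the steel retaining rod and thread it, round end first, from the robot's right-hand end of the rack through the first bronze bush, over the tops of the boards and through the second bush until the clip groove near its tip is clear of the far side. Finish while still gripping the rod and holding it steady through both bushes, so that a colleague can put the clip on; leave the other boards, the solder reel and the screwdriver where they are.

Things in the scene. Friction and masses are not known exactly. Their poses are not given: they have to be found in the camera images.
- board_sink (a point): Centre of the dark finned heat sink along the top edge of the board to be loaded: 60 mm long (x), 12 thick (y), 24 high (z, up); grip the board here. The green board (90 wide in x, 3 thick, 140 g) stands upright in the stand, its lower edge 66 mm below this point; its bottom 6 mm is only 80 mm wide. It may lean a few degrees.
- board: The whole board to be loaded, 78 mm high; origin at the centre of its lower edge, axes as point board_sink. All three boards are alike.
- stand: Fixed black plastic stand holding the board, 110 x 56 mm, 26 mm high, origin at the centre of its underside. Its slot, 4.4 mm wide and 18 mm deep, runs along x; the board's lower edge is 8 mm above the work surface.
- rack: Fixed aluminium board rack, origin at the centre of its underside, -y end on the robot's right. Base 116 (x) x 156 mm (y), 10 thick. Three slots at y = -38, 0, 38 mm; boards stand on the base, width along x, tops at 88 mm height. End plates at |y| = 70 to 78 mm, 106 wide, 82 high, each with a 44 mm wide lug up to 116 mm height that carries a bronze bush at x = 0, 99 mm height.
- slot_free (a point): Foot of the rack's one empty slot: point on the base plate under the centre of the board's place; axes as the rack's. Home, the heat sink's centre is 66 mm above it. The slot's two card guides (|x| = 40 to 48 mm, reaching 53 mm above this point) are 5 mm wide in y, flaring to about 15 mm in the top 11 mm; the slot is 96 mm long in x.
- bush_entry (a point): Centre of the mouth of the first bush, outermost at the robot's right-hand end of the rack. Axes as the rack's: +y runs into the bush, along the one level line of both bushes, 99 mm above the work surface, 11 mm above the boards' tops. Each bush is 14 mm long, outer diameter 24, bore 15 mm, countersunk to 21 mm over the first 3.5 mm.
- bush_exit (a point): Centre of the outer (exit) face of the second bush at the rack's far, robot's left-hand end, 168 mm along y from bush_entry. This bush's mouth, countersunk alike, faces the first bush and lies 14 mm before this point. Axes as the rack's.
- rod_tail (a point): Centre of the square tail (12 x 12 mm, 48 long) of the steel retaining rod lying level on the mat, 6 mm up; grip it here. x points along the rod to its tip: 184 mm of round rod, 12 mm in diameter, coaxial, the last 7 mm tapering to 6. Tubular, about 120 g. The tail's shoulder, 24 mm from this point, stops in the first bush's mouth; the tip is then 16 to 19 mm beyond bush_exit.
- rod_tip (a point): Tip of the retaining rod, 208 mm from point rod_tail along its x. The dark clip groove round the rod lies 9 to 11 mm behind the tip.
- rod: The whole retaining rod, 232 mm long; origin and axes as point rod_tail.
- board_a: A board already in the rack, to be left alone; origin at the centre of its lower edge.
- board_b: The other board already in the rack, to be left alone; origin at the centre of its lower edge.
- reel: White solder reel standing on the mat, 54 mm in diameter and 54 mm high, origin at the centre of its underside; leave alone.
- screwdriver: Screwdriver lying on the mat; leave alone.
Mind the look-alikes: they are no part of the job. What is shaped like the rod but turquoise is not meant.

How it is judged:
By the outcome, as a careful person would: the job done as asked, in the order asked, and still so for the second after the job is handed in, while the arm keeps its last pose, push and grip.
It also fails if it takes over 72 s, if anything falls off the work surface, if the arm or the gripper's body presses on something with over 40 N, if the wrist force passes 120 N, or if a joint passes its speed limit or range.

### The arm

A 7-joint arm with a two-finger parallel gripper is mounted at the origin on the work surface. World frame = base frame: x ahead of the robot, y to its left, z up, the work surface at z = 0. Lengths are in m, angles in rad, forces in N, time in s.
With the tool pointing down it reaches from about 0.4 to 0.85 m from the base axis. Payload 10.4 kg.
Tool frame: the origin (TCP) lies midway between the tips of the shut fingers; the grasp point (between the pads) lies 19 mm behind it; z points along the fingers, y is the line along which they close (so a half turn about z gives the same grasp; the last joint's range is limited). The gripper opens to 87 mm and grips with 3 to 60 N. Pads are 19 mm wide; open, the fingers measure 117 mm over their backs; the gripper's body (75 mm by 190 mm) begins 51 mm behind the grasp point.
Start: joints at [-1.169, 0.332, -0.065, 1.46, 0.022, 1.35, -0.088], TCP at [0.258, 0.569, 0.223] pointing down, gripper open.
Joint ranges: [-2.6, 2.6], [-0.5, 2.12], [-1.47, 1.34], [0.16, 2.42], [-1.27, 4.41], [0.06, 2.06], [-2.6, 2.6]. Speed limits (rad/s): [2.22, 2.22, 2.79, 2.79, 3.14, 3.14, 3.14].

### API

Orientations are given as [roll, pitch, yaw] about the fixed x, y, z axes, in that order (R = Rz(yaw) Ry(pitch) Rx(roll)).
In Python, from station import robot, viewer, nets gives the robot as it stands.
- The arm moves only by the tool send_rows, never from a script. Its argument "moves" is a list that holds one entry, the list of rows, each a list of 5 numbers: the shift along the tool's x, y, z in m, then the turn about the tool's z in rad, then the gripper command: -1 is fully open, 1 is shut, values between are in proportion. In form: [[[x, y, z, spin, jaw], ...]]. A call has 1 to 12 rows; each row is the pose to reach, as a shift and turn from the pose commanded when the call began, along the tool's axes at that moment; what a row does not reach only later rows make up. A row lasts 1/10 s, in which the tool goes at most 50 mm and 8.59 degrees, less where a joint would pass 70% of its speed; a pose out of reach is approached as far as the arm can. A call with a gripper value outside its range is refused whole. The fingers move at their own pace and stop on an object; "newtons" is the grip in N (left out, the last holds). Time passes only in rows, so rows that repeat a pose let the fingers close. It gives the time, the measured TCP pose, the force, the opening and the grip force at its end, in the units of the state.
- robot.read_state(): the state, without advancing time (a new reading comes with each control period).
- viewer.snapshot(name): name is "side" or "top"; returns (picture, depth): 420x560x3 uint8, blue, green, red; 420x560 float32, m along the optical axis (not along the pixel's ray), 0 where there is no reading.
- viewer.camera_params(name): a dict with "vfov" (degrees; the focal length in pixels is half the picture's height over the tangent of half this angle, whatever the lens; pixels are square), "cx", "cy" (the principal point, pixels), "view" (4x4, takes a point from world to camera coordinates). Camera axes: x right, y down, z forward; pixel columns grow to the right and rows downward; lengths in m; the calibration is good to about 2 mm. A picture is of the moment at which its call begins. camera_params takes no time and is no camera call.
- robot.sign_off(): hands the job in; it is judged then, once.
Trained networks look in the newest picture that a camera, given by its name, has taken for a name from the list of things; names that differ only in an ending like _2 or _b are one class to them, and where a whole thing is asked for, a point or a joint stands for the part that bears it (a point fixed in the world has none). Each returns a list of dicts, best first, with "p" (0 to 1); they miss things now and then, are a little off and sometimes report something else, mostly with a low value. They report only what shows in the picture. A call takes as long as a camera call. They do not tell look-alikes from the thing itself.
- nets.cut_out(target, camera): "region" (420x560 bool, what is visible of it) and "bbox" ([left, top, width, height] in pixels, round what is visible of it).
The state is a dict: "t": time; "joint_pos": joint angles; "joint_vel": joint speeds; "effort": joint torques, N m; "eef_pos": TCP position; "tcp_rot": TCP orientation; "contact_force": force on the tool from outside, world axes, zero at the start; "moment": the same for the moment, N m; "grip_width": finger opening in m; "finger_force": force on a finger pad.
Only numpy, scipy, OpenCV 4.12 (cv2) and the standard library are available. Lean on these libraries where they do the work, as an engineer would, in place of code of your own. Each camera call takes 0.05 s, during which the arm holds its last target. There are 200 camera calls.

## Working session

There is one attempt and no reset: what is moved stays moved. The work goes in short steps, Python scripts to look and compute and a tool call to move; the robot and the scene stay as the last step left them, time stands still between calls to the robot, and variables do not carry over. Pictures are saved under pics/ and viewed, at most 10 in all, crops included, and the job is handed in when it is done.

Besides the shell and the picture viewer there is one more tool, called after "Emit:" as a command line: name --argument value ..., lists and objects as JSON in quotes. send_rows: Moves the arm, as the interface text tells. Its arguments: {"type":"object","properties":{"moves":{"type":"array","items":{"type":"array","items":{"type":"array","items":{"type":"number"}}}},"newtons":{"type":"number"}},"required":["moves"]}

```bash
ls; mkdir -p pics
cat > h.py <<'E'
import numpy as np, cv2
from station import robot, viewer, nets
def K(n):
    p=viewer.camera_params(n); f=210/np.tan(np.radians(p['vfov'])/2)
    return f,p['cx'],p['cy'],np.array(p['view'])
def back(n,d,mask=None):
    f,cx,cy,V=K(n); v,u=np.mgrid[:420,:560]
    P=np.stack([(u-cx)/f*d,(v-cy)/f*d,d],-1)
    W=(P-V[:3,3])@V[:3,:3]
    return W
def proj(n,X):
    f,cx,cy,V=K(n); c=np.asarray(X)@V[:3,:3].T+V[:3,3]
    return np.stack([c[...,0]/c[...,2]*f+cx,c[...,1]/c[...,2]*f+cy],-1)
E
python3 - <<'E'
from h import *
print(robot.read_state())
for n in ['side','top']:
    im,d=viewer.snapshot(n); cv2.imwrite(f'pics/{n}0.png',im); np.save(f'{n}0.npy',d)
    print(n,viewer.camera_params(n))
    for t in ['board_sink','stand','rack','slot_free','bush_entry','bush_exit','rod_tail','rod_tip','rod','board','reel']:
        try:
            W=back(n,d)
            for r in nets.cut_out(t,n)[:3]:
                m=r['region']&(d>0); print(t,round(r['p'],2),r['bbox'],m.sum(),np.median(W[m],0).round(3) if m.any() else '')
        except Exception as e: print(t,e)
E
```

```text
pics
{'t': 0.0, 'joint_pos': array([-1.16856717,  0.3328605 , -0.06474226,  1.46091892,  0.02162781,
        1.34990667, -0.0885104 ]), 'joint_vel': array([-3.20522398e-04, -7.16034900e-05,  5.15433422e-04, -3.71211666e-04,
        1.70328032e-04, -1.89731426e-03,  1.42609462e-03]), 'effort': array([ 6.93946386e-04, -6.23271275e+01,  2.49573524e-02, -3.89897382e+01,
       -6.14056620e-02,  3.97303922e-02,  7.55726796e-05]), 'eef_pos': array([0.25743716, 0.56910112, 0.22177185]), 'tcp_rot': array([-3.14019830e+00,  7.79679069e-05,  2.71681973e+00]), 'contact_force': array([-0.85316882, -0.1415853 ,  0.73272714]), 'moment': array([ 0.027299  , -0.03929089, -0.03193686]), 'finger_force': 0.0, 'grip_width': 0.08708613137895875}
side {'vfov': 53.186012434881036, 'cx': 279.97714818356087, 'cy': 208.15972549608296, 'view': array([[ 0.95072386, -0.30992313, -0.00847274, -0.48608284],
       [-0.2461059 , -0.73777291, -0.62858812,  0.15188905],
       [ 0.18856303,  0.59969892, -0.77769222,  0.97590939],
       [ 0.        ,  0.        ,  0.        ,  1.        ]])}
board_sink 0.86 [202.0, 1
[... 2011 characters left out ...]
od_tail 0.9 [411.4, 203.8, 79.2, 9.5] 347 [ 0.517 -0.501  0.012]
rod_tail 0.88 [392.0, 213.4, 5.3, 83.0] 353 [ 0.394 -0.343  0.011]
rod_tip 0.94 [391.5, 217.7, 4.6, 80.2] 328 [ 0.4   -0.342  0.011]
rod_tip 0.94 [407.8, 205.0, 82.0, 8.2] 413 [ 0.517 -0.499  0.011]
rod_tip 0.26 [133.6, 233.0, 19.2, 32.1] 282 [0.426 0.339 0.069]
rod 0.87 [387.7, 216.8, 7.7, 62.0] 281 [ 0.414 -0.343  0.011]
rod 0.64 [409.1, 203.6, 83.9, 7.7] 368 [ 0.516 -0.51   0.011]
board 0.65 [239.4, 187.2, 13.6, 28.3] 191 [0.54  0.054 0.084]
board 0.64 [131.2, 232.4, 20.9, 31.1] 281 [0.426 0.339 0.07 ]
board 0.47 [216.6, 185.0, 9.0, 30.4] 198 [0.55  0.13  0.085]
reel 0.76 [336.3, 126.8, 24.2, 15.3] 352 [ 0.724 -0.215  0.054]
```

Run:
```python
import cv2,numpy as np
s=cv2.imread('pics/side0.png');t=cv2.imread('pics/top0.png')
cv2.imwrite('pics/a.png',cv2.resize(t[100:310,100:380],None,fx=2.8,fy=2.8,interpolation=cv2.INTER_CUBIC))
a=cv2.resize(s[100:240,190:350],None,fx=2.5,fy=2.5,interpolation=2);b=cv2.resize(s[250:420,190:410],None,fx=1.8,fy=1.8,interpolation=2)
c=cv2.resize(t[190:310,370:560],None,fx=1.9,fy=1.9,interpolation=2)
o=np.zeros((600,800,3),'u1');o[:350,:400]=a;o[:b.shape[0],402:402+b.shape[1]]=b[:,:398];o[352:352+c.shape[0],:c.shape[1]]=c
cv2.imwrite('pics/b.png',o)
```

```text
(no output)
```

View pics/a.png

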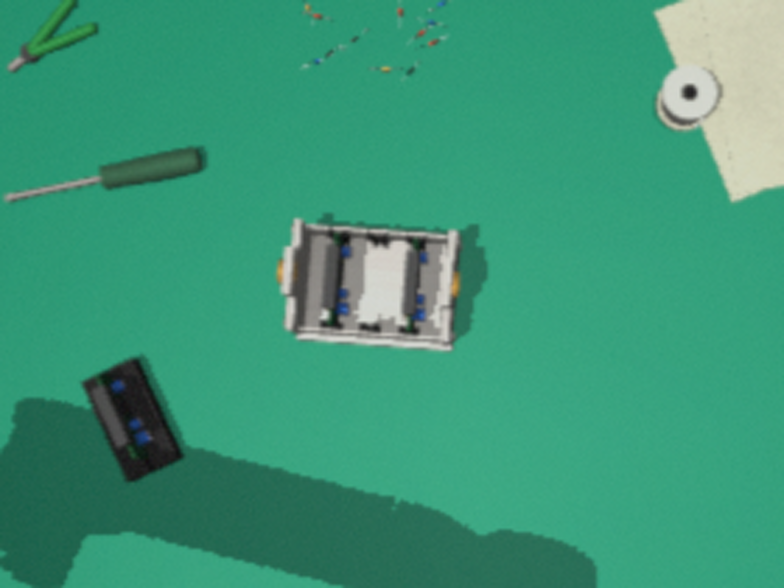

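View pics/b.png

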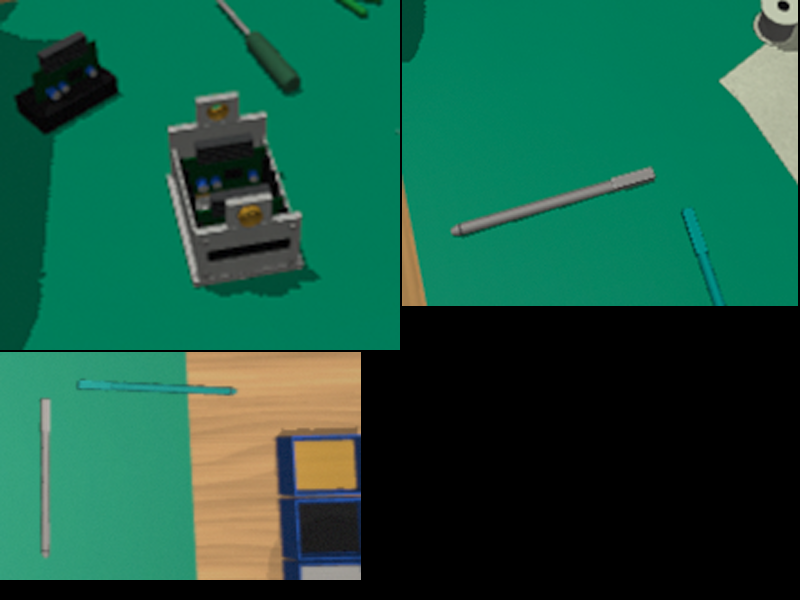

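```bash
cat > fit.py <<'E'
from h import *
from scipy.optimize import minimize
from scipy.spatial.transform import Rotation as Ro
def rays(n,win):
    f,cx,cy,V=K(n); u0,v0,u1,v1=win
    v,u=np.mgrid[v0:v1,u0:u1]
    D=np.stack([(u-cx)/f,(v-cy)/f,np.ones(u.shape)],-1).reshape(-1,3)@V[:3,:3]
    return -V[:3,:3].T@V[:3,3],D      # depth = ray parameter
def cast(o,D,boxes,table=0.):
    t=(table-o[2])/D[:,2]
    for R,p,lo,hi in boxes:
        a=(o-p)@R; d=D@R; d=np.where(abs(d)<1e-9,1e-9,d)
        t1=(lo-a)/d; t2=(hi-a)/d
        tn=np.minimum(t1,t2).max(1); tf=np.maximum(t1,t2).min(1)
        t=np.where((tn<tf)&(tn>0)&(tn<t),tn,t)
    return t
def box(R,p,x0,x1,y0,y1,z0,z1): return (R,p,np.array([x0,y0,z0])/1e3,np.array([x1,y1,z1])/1e3)
def brd(R,p): return [box(R,p,-30,30,-6,6,54,78),box(R,p,-45,45,-1.5,1.5,6,78),box(R,p,-40,40,-1.5,1.5,0,6)]
def rackm(q):
    R=Ro.from_euler('z',q[2]).as_matrix(); p=np.array([q[0],q[1],0]); b=[box(R,p,-58,58,-78,78,0,10)]
    for s in (-1,1):
        y=sorted((s*70,s*78)); b+=[box(R,p,-53,53,*y,0,82),box(R,p,-22,22,*y,82,116)]
        y=sorted((s*70,s*84)); b+=[box(R,p,-10,10,*y,89,109)]
        b+=brd(R,p+R@[0,s*.038,.01])
    for y in(-.038,0,.038):
        for s in(-1,1):
            x=sorted((s*40,s*48)); b+=[box(R,p+R@[0,y,0],*x,-4,4,10,63)]
    return b
def standm(q):
    R=Ro.from_euler('z',q[2]).as_matrix(); p=np.array([q[0],q[1],0])
    L=R@Ro.from_euler('x',q[3]).as_matrix()
    return [box(R,p,-55,55,-28,28,0,26)]+brd(L,p+R@[0,q[4] if len(q)>4 else 0,.008])
def rodm(q):
    R=Ro.from_euler('z',q[2]).as_matrix(); p=np.array([q[0],q[1],.006])
    return [box(R,p,-24,24,-6,6,-6,6),box(R,p,24,201,-6,6,-6,6),box(R,p,201,208,-4,4,-4,4)]
def fit(model,q0,cams,win,cut=.012,steps=None,depths=None):
    S=[]
    for n in cams:
        d=(depths or {}).get(n); d=np.load(f'{n}0.npy') if d is None else d
        w=win[n]; o,D=rays(n,w); z=d[w[1]:w[3],w[0]:w[2]].ravel(); S.append((o,D,z,z>0))
    def c(q): return np.mean([np.minimum(abs(cast(o,D,model(q))-z)[k],cut).mean() for o,D,z,k in S])
    st=np.array(steps or [.006,.006,.04,.04,.003][:len(q0)])
    q=np.array(q0,float)
    for sc in(1,.5,.25):
        sim=np.vstack([q]+[q+sc*st*e for e in np.eye(len(q))])
        r=minimize(c,q,method='Nelder-Mead',options=dict(initial_simplex=sim,xatol=1e-5,fatol=1e-9,maxiter=300)); q=r.x
    return q,r.fun
E
cat > f1.py <<'E'
from fit import *
for cams in (['top'],['side'],['top','side']):
    q,c=fit(rackm,[.545,.095,-.03],cams,dict(top=(185,165,280,240),side=(240,120,325,225))); print('rack',cams,q.round(4),c)
    q,c=fit(standm,[.417,.33,.43,0,0],cams,dict(top=(120,220,175,280),side=(190,105,245,160))); print('stand',cams,q.round(4),c)
    q,c=fit(rodm,[.50,-.342,np.pi],cams,dict(top=(380,200,405,310),side=(205,330,340,395))); print('rod',cams,q.round(4),c)
E
time python3 f1.py
```

```text
rack ['top'] [ 0.5511  0.0945 -0.1019] 0.003063072588429638
stand ['top'] [ 0.4249  0.3413  0.417  -0.0221 -0.0014] 0.0027004298708046388
rod ['top'] [ 0.4809 -0.3474  3.105 ] 0.0024845164847087397
rack ['side'] [ 0.5479  0.0935 -0.1022] 0.002639543929112877
stand ['side'] [ 0.4217  0.3411  0.4237 -0.0168 -0.0019] 0.002699837172317711
rod ['side'] [ 0.4777 -0.3481  3.1069] 0.0013816936509209688
rack ['top', 'side'] [ 0.5481  0.0946 -0.1015] 0.0029957709468352847
stand ['top', 'side'] [ 0.4245  0.3414  0.4166 -0.0133 -0.0009] 0.002767211805394426
rod ['top', 'side'] [ 0.4809 -0.3478  3.1027] 0.001942693771334473
real	0m30.096s
user	0m30.300s
sys	0m0.156s
```

```bash
cat >> h.py <<'E'
from scipy.spatial.transform import Rotation as Rr
def goto(p,yaw=None,s=None):
    s=s or robot.read_state(); R=Rr.from_euler('xyz',s['tcp_rot'])
    sh=R.inv().apply(np.array(p)-s['eef_pos'])
    dy=0 if yaw is None else (yaw-s['tcp_rot'][2]+np.pi)%(2*np.pi)-np.pi
    print('shift',sh.round(4),'spin',round(-dy,3),'now',s['t'],s['eef_pos'].round(4),s['tcp_rot'].round(4))
E
python3 - <<'E'
from h import *
for n in('top','side'):
    W=back(n,np.load(n+'0.npy'))
    m=(abs(W[...,0]-.424)<.06)&(abs(W[...,1]-.341)<.06); print(n,'sink',np.percentile(W[m][:,2],[90,95,98,99.5]).round(4))
    m=(abs(W[...,0]-.545)<.08)&(abs(W[...,1]-.095)<.09);print('rack',np.percentile(W[m][:,2],[95,98,99.5]).round(4))
    m=(abs(W[...,0]-.48)<.025)&(abs(W[...,1]+.348)<.006);print('rod',np.percentile(W[m][:,2],[50,90]).round(4))
goto([.4235,.3413,.16],3.56)
E
```

```text
top sink [0.0598 0.0839 0.0871 0.089 ]
rack [0.0932 0.1154 0.1193]
rod [0.0119 0.0165]
side sink [0.0705 0.0819 0.0848 0.0864]
rack [0.104  0.1136 0.1158]
rod [0.0104 0.0126]
shift [-0.2452 -0.1395  0.0625] spin -0.843 now 1.2 [0.2576 0.5695 0.2226] [ 3.1415 -0.      2.7168]
```

Emit:
send_rows --moves '[[[-0.025,-0.014,0.005,-0.08,-1],[-0.05,-0.028,0.01,-0.16,-1],[-0.075,-0.042,0.015,-0.25,-1],[-0.1,-0.056,0.02,-0.35,-1],[-0.125,-0.07,0.03,-0.45,-1],[-0.15,-0.085,0.035,-0.55,-1],[-0.175,-0.1,0.04,-0.65,-1],[-0.2,-0.115,0.05,-0.75,-1],[-0.225,-0.13,0.055,-0.843,-1],[-0.2452,-0.1395,0.0625,-0.843,-1],[-0.2452,-0.1395,0.0625,-0.843,-1],[-0.2452,-0.1395,0.0625,-0.843,-1]]]'

```text
t: 2.4
eef_pos: [0.4235, 0.3413, 0.1601]
tcp_rot: [3.141, -0.0, -2.724]
contact_force: [0.3, 1.0, -0.0]
grip_width: 0.0871
finger_force: 0.0
```

Run:
```python
from h import *
goto([.4235,.3413,.060],3.56)
print(robot.read_state()['joint_pos'].round(2),robot.read_state()['grip_width'])
```

```text
shift [-0.     -0.      0.1001] spin -0.001 now 2.4 [0.4235 0.3413 0.1601] [ 3.1413e+00 -1.0000e-04 -2.7244e+00]
[-0.76  0.2  -0.    1.76  0.    1.18  1.23] 0.08709486189916475
```

Emit:
send_rows --moves '[[[0,0,0.02,0,-1],[0,0,0.04,0,-1],[0,0,0.06,0,-1],[0,0,0.08,0,-1],[0,0,0.09,0,-1],[0,0,0.1,0,-1],[0,0,0.1,0,-0.2],[0,0,0.1,0,0.5]]]' --newtons 20

```text
t: 3.2
eef_pos: [0.4237, 0.3418, 0.0607]
tcp_rot: [3.141, 0.001, -2.723]
contact_force: [0.4, -0.3, 0.1]
grip_width: 0.0778
finger_force: 0.0
```

Run:
```python
from h import *
s=robot.read_state();print(s['eef_pos'],s['grip_width'],s['contact_force'])
im,d=viewer.snapshot('side');im2,d2=viewer.snapshot('top')
a=cv2.resize(im[60:180,150:270],(396,396),interpolation=2);b=cv2.resize(im2[200:300,90:190],(396,396),interpolation=2)
cv2.imwrite('pics/c.png',np.hstack([a,b]))
```

```text
[0.42366301 0.34179733 0.06065679] 0.0778167937873159 [ 0.40011025 -0.26011737  0.14272339]
```

View pics/c.png

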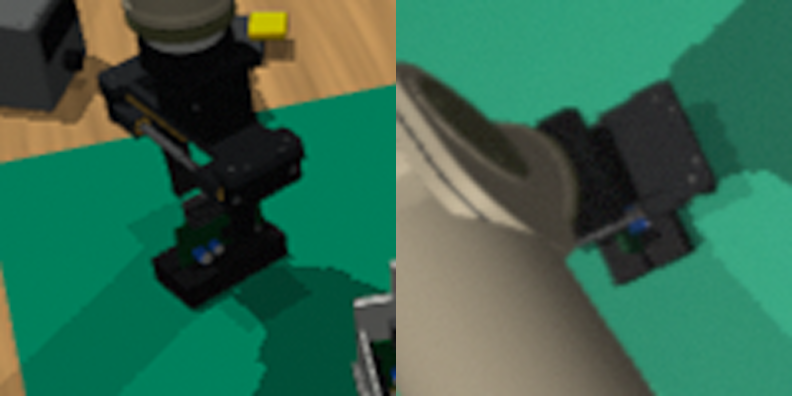

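Emit:
send_rows --moves '[[[0,0,0,0,0.5],[0,0,0,0,0.5],[0,0,0,0,0.5],[0,0,0,0,0.6],[0,0,0,0,0.7],[0,0,0,0,0.8],[0,0,0,0,1],[0,0,0,0,1],[0,0,0,0,1]]]' --newtons 20

```text
t: 4.2
eef_pos: [0.4235, 0.3413, 0.0601]
tcp_rot: [3.142, 0.0, -2.723]
contact_force: [-0.3, 0.8, -0.9]
grip_width: 0.0117
finger_force: 20.0
```

Emit:
send_rows --moves '[[[0,0,0,0,1],[0,0,-0.005,0,1],[0,0,-0.015,0,1],[0,0,-0.03,0,1],[0,0,-0.05,0,1],[0,0,-0.07,0,1],[0,0,-0.09,0,1],[0,0,-0.11,0,1],[0,0,-0.13,0,1],[0,0,-0.14,0,1],[0,0,-0.14,0,1]]]' --newtons 40

```text
t: 5.3
eef_pos: [0.4241, 0.3418, 0.2018]
tcp_rot: [3.141, 0.003, -2.723]
contact_force: [-0.5, 0.1, -1.5]
grip_width: 0.0118
finger_force: 40.0
```

Run:
```python
from h import *
goto([.5495,.094,.20],np.pi-.1015)
goto([.5495,.094,.175],np.pi-.1015)
print(robot.read_state()['contact_force'],robot.read_state()['grip_width'])
```

```text
shift [-0.014  -0.2774  0.0016] spin 0.52 now 5.3 [0.4241 0.3418 0.2018] [ 3.1406e+00  2.8000e-03 -2.7234e+00]
shift [-0.0139 -0.2775  0.0266] spin 0.52 now 5.3 [0.4241 0.3418 0.2018] [ 3.1406e+00  2.8000e-03 -2.7234e+00]
[-0.49831828  0.06562831 -1.53623658] 0.011817019702183226
```

Emit:
send_rows --moves '[[[-0.001,-0.02,0,0.05,1],[-0.002,-0.05,0,0.1,1],[-0.004,-0.08,0,0.15,1],[-0.006,-0.11,0,0.2,1],[-0.008,-0.14,0,0.25,1],[-0.01,-0.17,0,0.3,1],[-0.011,-0.2,0,0.36,1],[-0.012,-0.23,0,0.42,1],[-0.013,-0.255,0,0.47,1],[-0.0135,-0.27,0,0.5,1],[-0.0139,-0.2775,0,0.52,1],[-0.0139,-0.2775,0,0.52,1]]]'

```text
t: 6.5
eef_pos: [0.549, 0.093, 0.1997]
tcp_rot: [-3.141, -0.0, 3.039]
contact_force: [0.4, 0.8, -0.4]
grip_width: 0.012
finger_force: 40.0
```

Emit:
send_rows --moves '[[[0,0,0.01,0,1],[0,0,0.02,0,1],[0,0,0.024,0,1],[0,0,0.024,0,1],[0,0,0.024,0,1]]]'

```text
t: 7.0
eef_pos: [0.5488, 0.0936, 0.176]
tcp_rot: [3.142, -0.0, 3.04]
contact_force: [-0.0, -0.9, -0.4]
grip_width: 0.0115
finger_force: 40.0
```

```bash
cat > f2.py <<'E'
from fit import *
s=robot.read_state(); print(s['t'],s['eef_pos'],s['tcp_rot'])
D={}
for n in('side','top'):
    im,D[n]=viewer.snapshot(n); cv2.imwrite(f'pics/{n}1.png',im); np.save(n+'1.npy',D[n])
p=s['eef_pos']; yaw=s['tcp_rot'][2]+np.pi
# held board as measured in each camera (masked window around its visible part)
def held(q): # board sink centre pose
    R=Ro.from_euler('zx',[q[2],q[3]]).as_matrix(); return brd(R,np.array([q[0],q[1],q[4]])-R@[0,0,.066])
for n in('side',):
    uv=proj(n,np.array([[p[0]+a,p[1],p[2]+c] for a in(-.05,.05) for c in(-.055,.03)])); print(n,uv.round(0).tolist())
a=cv2.resize(cv2.imread('pics/side1.png')[90:230,210:350],(396,396),interpolation=2);b=cv2.resize(cv2.imread('pics/top1.png')[140:260,180:300],(396,396),interpolation=2)
cv2.imwrite('pics/d.png',np.hstack([a,b]))
E
python3 f2.py
```

```text
7.0 [0.54881807 0.09364866 0.17600118] [ 3.14154070e+00 -1.15458694e-04  3.04031126e+00]
side [[263.0, 161.0], [261.0, 135.0], [301.0, 152.0], [302.0, 125.0]]
```

View pics/d.png

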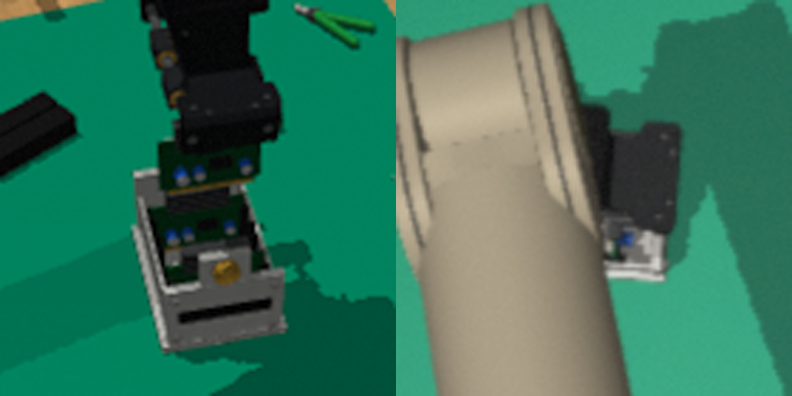

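```bash
cat > f3.py <<'E'
from fit import *
d=np.load('side1.npy'); d0=np.load('side0.npy')
qr,c=fit(rackm,[.548,.0935,-.10],['side'],dict(side=(240,152,325,225)),cut=.006,depths=dict(side=d0)); print('rack',qr.round(4),c)
R=rackm(qr)
def m(q):
    Rm=Ro.from_euler('z',q[2]).as_matrix(); return brd(Rm,np.array([q[0],q[1],q[3]]))+R
for c in(.006,.012):
  for w in((255,140,314,164),(258,142,312,160)):
    q,e=fit(m,[.5488,.0936,-.10,.124],['side'],dict(side=w),cut=c,steps=[.004,.004,.03,.004],depths=dict(side=d))
    r=Ro.from_euler('z',-qr[2]).apply([q[0]-qr[0],q[1]-qr[1],0]); print(c,q.round(4),e,'rel in rack',(r*1e3).round(1))
E
python3 f3.py
```

```text
rack [ 0.5479  0.0939 -0.1037] 0.0021479327778161374
0.006 [ 0.5511  0.0926 -0.1028  0.123 ] 0.0025920314579446694 rel in rack [ 3.3 -1.   0. ]
0.006 [ 0.5511  0.0926 -0.1053  0.1232] 0.002465731027165131 rel in rack [ 3.3 -0.9  0. ]
0.012 [ 0.5511  0.0925 -0.1028  0.1231] 0.003508742036206556 rel in rack [ 3.3 -1.1  0. ]
0.012 [ 0.5511  0.0925 -0.1029  0.1231] 0.0032456512764135457 rel in rack [ 3.3 -1.1  0. ]
```

```bash
cat > f4.py <<'E'
from fit import *
d=np.load('side1.npy'); d0=np.load('side0.npy')
def runs(dd,boxes,rows,u0,u1,tag):
    for v in rows:
        o,D=rays('side',(u0,v,u1,v+1)); t=cast(o,D,boxes,table=-5.)
        f=lambda z:[u0+i for i in np.where(z)[0]]
        # plane depth of model extended: interpolate linearly across the hit run
        i=np.where(t<1.6)[0]; ii=i[2:-2]
        pl=np.polyval(np.polyfit(ii,t[ii],1),np.arange(u1-u0)); ob=np.where(abs(dd[v,u0:u1]-pl)<.008)[0]
        print(tag,v,'model',u0+i[0],u0+i[-1],'obs',u0+ob[0],u0+ob[-1],'depth res mm',(1e3*np.median(dd[v,u0+ii]-t[ii])).round(1))
Rm=Ro.from_euler('z',-.103).as_matrix()
runs(d,brd(Rm,np.array([.5511,.0926,.123])),range(145,156,2),245,325,'held')
q=[.5479,.0939,-.1037];R=Ro.from_euler('z',q[2]).as_matrix();p=np.array([q[0],q[1],0])
runs(d0,[box(R,p,-53,53,-78,-70,0,82)],[190,193,196,205,207],240,330,'plate')
runs(d0,[box(R,p,-22,22,-78,-70,82,116)],[179,180,181],250,315,'lug')
q=[.4217,.3411,.4237];R=Ro.from_euler('z',q[2]).as_matrix();p=np.array([q[0],q[1],0])
runs(d0,brd(R,p+[0,0,.008])[1:2],[126,129,132,135],190,245,'stand board')
E
python3 f4.py
```

```text
held 145 model 265 301 obs 265 301 depth res mm 0.0
held 147 model 265 301 obs 265 301 depth res mm -1.3
held 149 model 265 301 obs 265 301 depth res mm -0.8
held 151 model 265 301 obs 265 301 depth res mm -1.4
held 153 model 266 299 obs 266 299 depth res mm -0.7
held 155 model 266 292 obs 266 291 depth res mm -0.1
plate 190 model 274 309 obs 276 309 depth res mm -1.1
plate 193 model 267 309 obs 268 309 depth res mm 0.2
plate 196 model 268 309 obs 268 309 depth res mm -0.4
plate 205 model 268 308 obs 268 329 depth res mm 0.3
plate 207 model 268 308 obs 268 320 depth res mm -0.3
lug 179 model 283 297 obs 284 297 depth res mm 1.3
lug 180 model 280 297 obs 280 297 depth res mm 1.3
lug 181 model 280 297 obs 280 297 depth res mm 0.7
stand board 126 model 200 227 obs 206 244 depth res mm -2.7
stand board 129 model 201 227 obs 202 242 depth res mm -2.7
stand board 132 model 201 225 obs 203 222 depth res mm -1.0
stand board 135 model 202 219 obs 203 218 depth res mm -4.3
```

Emit:
send_rows --moves '[[[0.003,0.001,0,0,1],[0.003,0.001,0.015,0,1],[0.003,0.001,0.03,0,1],[0.003,0.001,0.042,0,1],[0.003,0.001,0.05,0,1],[0.003,0.001,0.056,0,1],[0.003,0.001,0.062,0,1],[0.003,0.001,0.068,0,1],[0.003,0.001,0.073,0,1],[0.003,0.001,0.078,0,1],[0.003,0.001,0.078,0,1],[0.003,0.001,0.078,0,1]]]'

```text
t: 8.3
eef_pos: [0.5461, 0.0947, 0.0981]
tcp_rot: [3.141, 0.0, 3.04]
contact_force: [-0.3, -0.1, -0.9]
grip_width: 0.0117
finger_force: 40.0
```

Run:
```python
from h import *
s=robot.read_state();print(s['eef_pos'],s['contact_force'],s['moment'],s['tcp_rot'])
im,d=viewer.snapshot('side')
cv2.imwrite('pics/e.png',cv2.resize(im[90:230,210:350],(560,560),interpolation=2))
```

```text
[0.54608412 0.09471145 0.09810367] [-0.33935009 -0.13365273 -0.93992242] [0.02769703 0.04849524 0.05683228] [3.14149143e+00 5.97130560e-05 3.03979045e+00]
```

View pics/e.png

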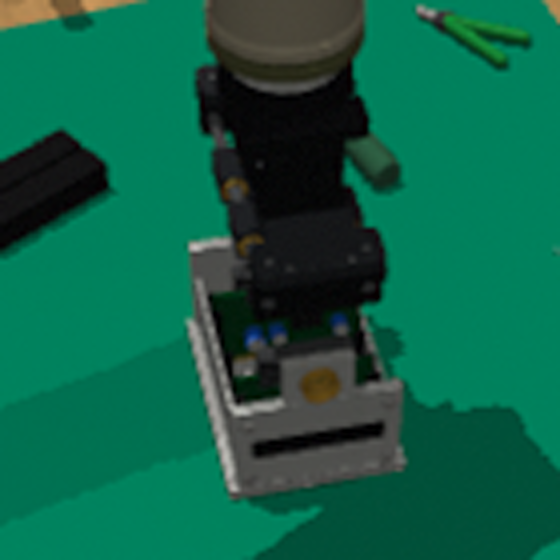

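Emit:
send_rows --moves '[[[0,0,0.006,0,1],[0,0,0.012,0,1],[0,0,0.018,0,1],[0,0,0.024,0,1],[0,0,0.029,0,1],[0,0,0.032,0,1],[0,0,0.034,0,1],[0,0,0.034,0,1]]]'

```text
t: 9.15
eef_pos: [0.5459, 0.0947, 0.0638]
tcp_rot: [-3.142, -0.0, 3.04]
contact_force: [-0.1, -0.0, -0.5]
grip_width: 0.0118
finger_force: 40.0
```

Emit:
send_rows --moves '[[[0,0,0.001,0,1],[0,0,0.001,0,1],[0,0,0.002,0,1],[0,0,0.002,0,1]]]'

```text
t: 9.55
eef_pos: [0.5461, 0.0947, 0.0621]
tcp_rot: [3.141, 0.0, 3.04]
contact_force: [-0.0, -0.8, -1.4]
grip_width: 0.0115
finger_force: 40.0
```

Emit:
send_rows --moves '[[[0,0,0.0005,0,1],[0,0,0.001,0,1],[0,0,0.001,0,1]]]'

```text
t: 9.85
eef_pos: [0.5462, 0.0948, 0.062]
tcp_rot: [3.141, 0.0, 3.04]
contact_force: [-4.0, -0.9, 9.6]
grip_width: 0.0117
finger_force: 40.0
```

Emit:
send_rows --moves '[[[0,0,-0.001,0,1],[0,0,-0.001,0,0.55],[0,0,-0.001,0,0.55],[0,0,-0.001,0,0.55],[0,0,-0.01,0,0.55],[0,0,-0.025,0,0.55],[0,0,-0.04,0,0.55],[0,0,-0.065,0,0.55],[0,0,-0.09,0,0.55],[0,0,-0.12,0,0.55],[0,0,-0.14,0,0.55],[0,0,-0.14,0,0.55]]]'

```text
t: 11.05
eef_pos: [0.5476, 0.0949, 0.2048]
tcp_rot: [3.139, 0.005, 3.04]
contact_force: [0.7, -1.1, -0.2]
grip_width: 0.0195
finger_force: 0.0
```

Run:
```python
from h import *
# average of top/side rod fits, toward tail centre
goto([.4795,-.3478,.20],3.105)
s=robot.read_state();print(s['grip_width'],s['joint_pos'].round(2))
```

```text
shift [ 0.0227 -0.4474  0.0036] spin -0.065 now 11.05 [0.5476 0.0949 0.2048] [3.1392 0.0052 3.0396]
0.019513977851221786 [-0.47  0.18  0.25  1.69 -0.05  1.27  1.25]
```

Emit:
send_rows --moves '[[[0.001,-0.02,0,0,0.55],[0.003,-0.05,0,-0.01,0.55],[0.005,-0.09,0,-0.02,0.5],[0.007,-0.13,0,-0.03,0],[0.009,-0.17,0,-0.04,0],[0.011,-0.21,0,-0.05,0],[0.013,-0.25,0,-0.06,0],[0.015,-0.29,0,-0.065,0],[0.017,-0.33,0,-0.065,0],[0.019,-0.37,0,-0.065,0],[0.021,-0.41,0,-0.065,0],[0.022,-0.435,0,-0.065,0]]]'

```text
t: 12.25
eef_pos: [0.4783, -0.3389, 0.2007]
tcp_rot: [-3.141, -0.001, 3.102]
contact_force: [-0.4, 0.3, 0.3]
grip_width: 0.0438
finger_force: 0.0
```

```bash
cat > f5.py <<'E'
from fit import *
goto([.4795,-.3478,.10],3.105)
D={}
for n in('side','top'):
    im,D[n]=viewer.snapshot(n); cv2.imwrite(f'pics/{n}2.png',im); np.save(n+'2.npy',D[n])
# seated board: fit all three boards' slot offsets/heights in side view
W=back('side',D['side'])
qr=[.5479,.0939,-.1037]
L=Ro.from_euler('z',-qr[2]).apply(W.reshape(-1,3)-[qr[0],qr[1],0]).reshape(W.shape)*1e3
for y in(-38,0,38):
    m=(abs(L[...,0])<26)&(abs(L[...,1]-y)<9)&(L[...,2]>76); print(y,m.sum(),np.median(L[m],0).round(1),np.percentile(L[m][:,2],90).round(1))
a=cv2.resize(cv2.imread('pics/side2.png')[110:230,230:350],(396,396),interpolation=2)
b=cv2.resize(cv2.imread('pics/top2.png')[150:270,180:300],(396,396),interpolation=2)
cv2.imwrite('pics/f.png',np.hstack([a,b]))
E
python3 f5.py
```

```text
shift [-0.0017 -0.0088  0.1007] spin -0.003 now 12.25 [ 0.4783 -0.3389  0.2007] [-3.1408e+00 -8.0000e-04  3.1020e+00]
-38 1 [-24.8 -44.2  76.7] 76.7
  return _methods._mean(a, axis=axis, dtype=dtype,
  ret = um.true_divide(
Traceback (most recent call last):
  File "f5.py", line 11, in <module>
    m=(abs(L[...,0])<26)&(abs(L[...,1]-y)<9)&(L[...,2]>76); print(y,m.sum(),np.median(L[m],0).round(1),np.percentile(L[m][:,2],90).round(1))
                                                                                                       ~~~~~~~~~~~~~^^^^^^^^^^^^^^
IndexError: index -1 is out of bounds for axis 0 with size 0
```

Run:
```python
from fit import *
W=back('top',np.load('top2.npy')); qr=[.5511,.0945,-.1019]
L=Ro.from_euler('z',-qr[2]).apply(W.reshape(-1,3)-[qr[0],qr[1],0]).reshape(W.shape)*1e3
for y in(-38,0,38):
    m=(abs(L[...,0])<40)&(abs(L[...,1]-y)<10)&(L[...,2]>76)
    if m.sum(): print(y,m.sum(),np.median(L[m],0).round(1),np.percentile(L[m][:,2],90).round(1))
a=cv2.resize(cv2.imread('pics/side2.png')[110:410,190:490],(396,396),interpolation=2)
b=cv2.resize(cv2.imread('pics/top2.png')[150:270,180:300],(396,396),interpolation=2)
cv2.imwrite('pics/f.png',np.hstack([a,b]))
```

```text
-38 112 [  0.2 -38.6  88.4] 92.0
0 119 [ 0.4 -0.8 88.3] 91.3
38 118 [ 0.3 37.2 88.1] 91.6
```

View pics/f.png

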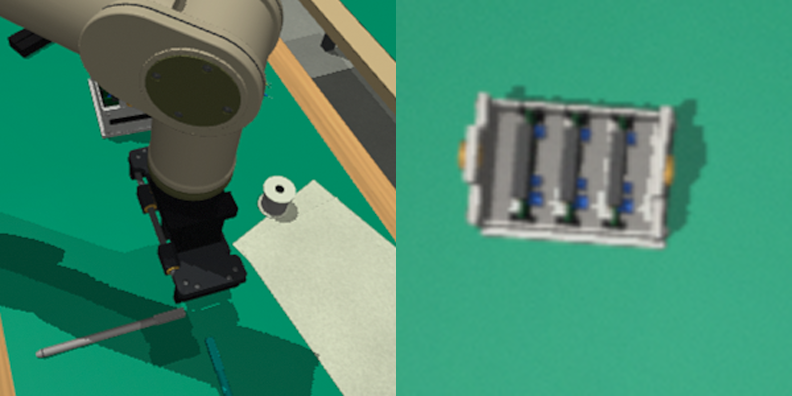

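Emit:
send_rows --moves '[[[-0.001,-0.009,0.0,-0.003,0.3],[-0.001,-0.009,0.03,-0.003,0.3],[-0.001,-0.009,0.06,-0.003,0.3],[-0.001,-0.009,0.09,-0.003,0.3],[-0.001,-0.009,0.12,-0.003,0.3],[-0.001,-0.009,0.15,-0.003,0.3],[-0.001,-0.009,0.17,-0.003,0.3],[-0.001,-0.009,0.185,-0.003,0.3],[-0.001,-0.009,0.193,-0.003,0.3],[-0.001,-0.009,0.197,-0.003,0.3],[-0.001,-0.009,0.197,-0.003,0.3],[-0.001,-0.009,0.197,-0.003,0.3]]]'

```text
t: 13.55
eef_pos: [0.4811, -0.3451, 0.0049]
tcp_rot: [-3.141, 0.001, 3.108]
contact_force: [-0.4, 0.3, 0.1]
grip_width: 0.0303
finger_force: 0.0
```

Emit:
send_rows --moves '[[[0.001,-0.0027,0.0015,0,0.3],[0.001,-0.0027,0.0015,0,0.3],[0.001,-0.0027,0.0015,0,0.5],[0.001,-0.0027,0.0015,0,0.7],[0.001,-0.0027,0.0015,0,1],[0.001,-0.0027,0.0015,0,1],[0.001,-0.0027,0.0015,0,1]]]' --newtons 20

```text
t: 14.25
eef_pos: [0.4796, -0.3474, 0.0025]
tcp_rot: [3.141, 0.0, 3.108]
contact_force: [0.3, 0.1, 0.5]
grip_width: 0.0118
finger_force: 20.0
```

Emit:
send_rows --moves '[[[0,0,0,0,1],[0,0,0,0,1],[0,0,-0.01,0,1],[0,0,-0.03,0,1],[0,0,-0.05,0,1],[0,0,-0.075,0,1],[0,0,-0.1,0,1],[0,0,-0.125,0,1],[0,0,-0.15,0,1],[0,0,-0.17,0,1],[0,0,-0.17,0,1]]]' --newtons 60

```text
t: 15.35
eef_pos: [0.4805, -0.3486, 0.1758]
tcp_rot: [-3.14, 0.005, 3.107]
contact_force: [0.5, -1.1, -1.5]
grip_width: 0.0111
finger_force: 60.0
```

Run:
```python
from h import *
goto([.5171,-.2213,.172],1.468); s=robot.read_state(); print(s['grip_width'],s['contact_force'],s['moment'],s['joint_pos'].round(2))
```

```text
shift [-0.0322  0.1285  0.0037] spin 1.639 now 15.35 [ 0.4805 -0.3486  0.1758] [-3.1396  0.0046  3.1074]
0.011109238885909705 [ 0.54734065 -1.08509537 -1.52873048] [ 0.05122231 -0.10368869 -0.00564763] [ 0.09  0.31  0.56  1.64 -0.18  1.23  2.23]
```

Emit:
send_rows --moves '[[[-0.003,0.01,0,0.12,1],[-0.006,0.02,0,0.25,1],[-0.009,0.03,0,0.38,1],[-0.012,0.045,0,0.52,1],[-0.015,0.06,0,0.66,1],[-0.018,0.07,0,0.8,1],[-0.021,0.08,0,0.94,1],[-0.024,0.09,0,1.08,1],[-0.026,0.1,0,1.22,1],[-0.028,0.11,0,1.36,1],[-0.03,0.12,0,1.5,1],[-0.0322,0.1285,0.003,1.6,1]]]'

```text
t: 16.55
eef_pos: [0.5158, -0.2196, 0.169]
tcp_rot: [-3.141, -0.0, 1.502]
contact_force: [0.5, -0.1, -1.8]
grip_width: 0.0112
finger_force: 60.0
```

Run:
```python
from h import *
goto([.5171,-.2213,.0955],1.468)
```

```text
shift [-0.0016  0.0015  0.0735] spin 0.034 now 16.55 [ 0.5158 -0.2196  0.169 ] [-3.1409e+00 -2.0000e-04  1.5024e+00]
```

Emit:
send_rows --moves '[[[-0.0016,0.0015,0.01,0.037,1],[-0.0016,0.0015,0.03,0.037,1],[-0.0016,0.0015,0.05,0.037,1],[-0.0016,0.0015,0.065,0.037,1],[-0.0016,0.0015,0.0735,0.037,1],[-0.0016,0.0015,0.0735,0.037,1],[-0.0016,0.0015,0.0735,0.037,1]]]'

```text
t: 17.25
eef_pos: [0.5176, -0.2222, 0.0964]
tcp_rot: [3.141, 0.0, 1.471]
contact_force: [-0.0, -0.8, -1.5]
grip_width: 0.0111
finger_force: 60.0
```

```bash
cat > f6.py <<'E'
from fit import *
s=robot.read_state(); print(s['t'],s['eef_pos'].round(4),s['tcp_rot'].round(4))
D={}
for n in('side','top'):
    im,D[n]=viewer.snapshot(n); cv2.imwrite(f'pics/{n}3.png',im); np.save(n+'3.npy',D[n])
a=cv2.resize(cv2.imread('pics/side3.png')[150:350,200:400],(396,396),interpolation=2)
b=cv2.resize(cv2.imread('pics/top3.png')[130:270,190:330],(396,396),interpolation=2)
cv2.imwrite('pics/g.png',np.hstack([a,b]))
E
python3 f6.py
```

```text
17.25 [ 0.5176 -0.2222  0.0964] [3.1412e+00 2.0000e-04 1.4708e+00]
```

View pics/g.png

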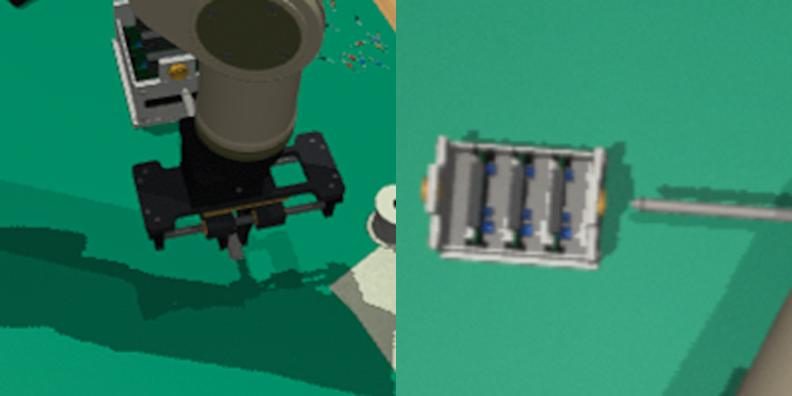

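```bash
cat > f7.py <<'E'
from fit import *
import sys
k=sys.argv[1]; wins=eval(sys.argv[2]); s=eval(sys.argv[3])
QR=dict(top=[.5511,.0945,-.1019],side=[.5479,.0939,-.1037])
def rod3(q): # q: tip xyz, yaw, pitch(down +)
    b=[]
    for a in(0,45,90,135):
        R=(Ro.from_euler('z',q[3])*Ro.from_euler('y',q[4])*Ro.from_euler('x',a,degrees=True)).as_matrix()
        b+=[box(R,np.array(q[:3]),-184,-7,-5.54,5.54,-2.3,2.3),box(R,np.array(q[:3]),-7,-3.5,-4.6,4.6,-1.9,1.9),box(R,np.array(q[:3]),-3.5,0,-3.2,3.2,-1.4,1.4)]
    return b
for n in wins:
    rk=rackm(QR[n]); D=np.load(f'{n}{k}.npy')
    for cut in(.008,.02):
        q,c=fit(lambda q:rod3(q)+rk,s,[n],wins,cut=cut,steps=[.005,.005,.005,.02,.03],depths={n:D})
        Q=QR[n]; R=Ro.from_euler('z',-Q[2]); t=R.apply(q[:3]-[Q[0],Q[1],.099])*1e3
        print(n,q.round(4),c.round(5),'tip rel bush axis: x %.1f  y-from-entry %.1f  z %.1f mm'%(t[0],t[1]+84,t[2]),'dyaw %.4f pitch %.4f'%(q[3]-Q[2]-np.pi/2,q[4]))
E
python3 f7.py 3 "dict(top=(257,190,326,215),side=(284,185,302,212))" "[.539,-.0155,.099,1.469,0]"
```

```text
top [ 0.5409 -0.0139  0.0987  1.4707  0.0093] 0.00249 tip rel bush axis: x 0.9  y-from-entry -24.9  z -0.3 mm dyaw 0.0018 pitch 0.0093
top [ 0.5409 -0.0139  0.0986  1.4705  0.0103] 0.00256 tip rel bush axis: x 0.9  y-from-entry -24.8  z -0.4 mm dyaw 0.0016 pitch 0.0103
side [ 0.5375 -0.0157  0.098   1.4756 -0.0121] 0.00332 tip rel bush axis: x 1.0  y-from-entry -26.1  z -1.0 mm dyaw 0.0085 pitch -0.0121
side [ 0.5374 -0.0157  0.0981  1.4817 -0.0141] 0.00618 tip rel bush axis: x 0.9  y-from-entry -26.1  z -0.9 mm dyaw 0.0146 pitch -0.0141
```

Emit:
send_rows --moves '[[[0,-0.0015,-0.0005,0.003,1],[0,-0.0015,-0.0005,0.003,1],[0.01,-0.0015,-0.0005,0.003,1],[0.02,-0.0015,-0.0005,0.003,1],[0.026,-0.0015,-0.0005,0.003,1],[0.032,-0.0015,-0.0005,0.003,1],[0.038,-0.0015,-0.0005,0.003,1],[0.044,-0.0015,-0.0005,0.003,1],[0.044,-0.0015,-0.0005,0.003,1]]]'

```text
t: 18.25
eef_pos: [0.5205, -0.1768, 0.0965]
tcp_rot: [-3.142, -0.0, 1.469]
contact_force: [0.9, 0.1, -1.5]
grip_width: 0.0114
finger_force: 60.0
```

Emit:
send_rows --moves '[[[0.012,0,0,0,1],[0.026,0,0,0,1],[0.04,0,0,0,1],[0.054,0,0,0,1],[0.068,0,0,0,1],[0.08,0,0,0,1],[0.092,0,0,0,1],[0.104,0,0,0,1],[0.114,0,0,0,1],[0.12,0,0,0,1],[0.12,0,0,0,1],[0.12,0,0,0,1]]]'

```text
t: 19.45
eef_pos: [0.5326, -0.059, 0.0965]
tcp_rot: [-3.142, 0.0, 1.468]
contact_force: [-0.2, -0.4, -0.7]
grip_width: 0.0114
finger_force: 60.0
```

```bash
sed -i 's/3.png/4.png/g;s/3.npy/4.npy/g;s/n+.3/n+"4/' f6.py; sed -i "s/n+\"4.npy'/n+'4.npy'/" f6.py; python3 f6.py; python3 f7.py 4 "dict(top=(207,192,257,210))" "[.554,.13,.0985,1.469,0]"
```

```text
19.45 [ 0.5326 -0.059   0.0965] [-3.1416e+00  2.0000e-04  1.4675e+00]
top [0.5561 0.1491 0.0994 1.4711 0.0054] 0.00319 tip rel bush axis: x -0.5  y-from-entry 138.8  z 0.4 mm dyaw 0.0022 pitch 0.0054
top [0.5566 0.1483 0.0994 1.4656 0.0054] 0.00499 tip rel bush axis: x 0.0  y-from-entry 138.1  z 0.4 mm dyaw -0.0033 pitch 0.0054
```

Emit:
send_rows --moves '[[[0.006,0,0,0,1],[0.012,0,0,0,1],[0.018,0,0,0,1],[0.024,0,0,0,1],[0.03,0,0,0,1],[0.036,0,0,0,1],[0.04,0,0,0,1],[0.042,0,0,0,1],[0.043,0,0,0,1],[0.043,0,0,0,1]]]'

```text
t: 20.55
eef_pos: [0.5371, -0.0159, 0.0965]
tcp_rot: [-3.142, -0.0, 1.468]
contact_force: [0.6, -0.3, -0.6]
grip_width: 0.0113
finger_force: 60.0
```

Push gently to the shoulder stop, watching the force.

Emit:
send_rows --moves '[[[0.001,0,0,0,1],[0.002,0,0,0,1],[0.003,0,0,0,1],[0.0035,0,0,0,1],[0.0035,0,0,0,1]]]'

```text
t: 21.05
eef_pos: [0.5374, -0.0122, 0.0965]
tcp_rot: [-3.142, -0.0, 1.468]
contact_force: [-0.8, -0.2, -1.6]
grip_width: 0.0108
finger_force: 60.0
```

```bash
cat > f8.py <<'E'
from fit import *
D={}
for n in('side','top'):
    im,D[n]=viewer.snapshot(n); cv2.imwrite(f'pics/{n}5.png',im); np.save(n+'5.npy',D[n])
QR=dict(top=[.5511,.0945,-.1019])
W=back('top',D['top']);Q=QR['top'];L=Ro.from_euler('z',-Q[2]).apply(W.reshape(-1,3)-[Q[0],Q[1],0]).reshape(W.shape)*1e3
m=(abs(L[...,0])<5)&(L[...,2]>80)&(L[...,1]>70)&(L[...,1]<130)
print('max y beyond exit',np.sort(L[m][:,1])[-6:].round(1)-84)
a=cv2.resize(cv2.imread('pics/side5.png')[110:230,220:340],(396,396),interpolation=2)
b=cv2.resize(cv2.imread('pics/top5.png')[160:240,180:260],(396,396),interpolation=2)
cv2.imwrite('pics/h.png',np.hstack([a,b]))
E
python3 f8.py
```

```text
max y beyond exit [12.2 12.5 13.8 15.1 15.2 15.8]
```

View pics/h.png

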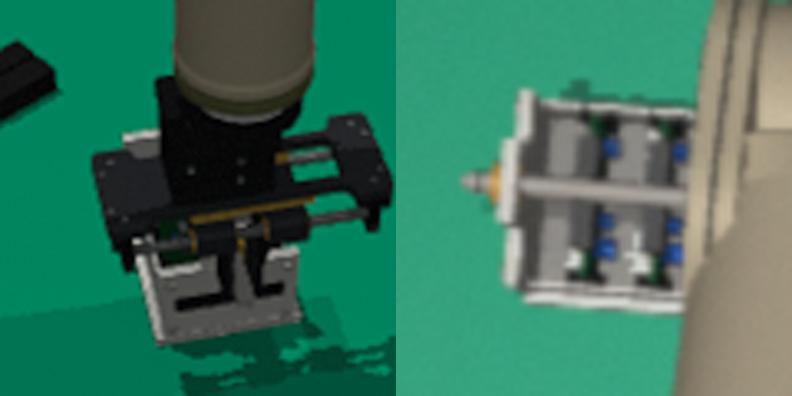

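Emit:
send_rows --moves '[[[0.0005,0,0,0,1],[0.001,0,0,0,1],[0.0015,0,0,0,1],[0.0015,0,0,0,1]]]'

```text
t: 21.55
eef_pos: [0.5376, -0.0111, 0.0965]
tcp_rot: [3.142, 0.0, 1.468]
contact_force: [0.3, -1.7, -2.2]
grip_width: 0.0109
finger_force: 60.0
```

Emit:
send_rows --moves '[[[0.0005,0,0,0,1],[0.001,0,0,0,1],[0.001,0,0,0,1]]]'

```text
t: 21.85
eef_pos: [0.5377, -0.01, 0.0965]
tcp_rot: [3.142, 0.0, 1.468]
contact_force: [0.5, -2.0, -2.6]
grip_width: 0.0116
finger_force: 60.0
```

Emit:
send_rows --moves '[[[0,0,0,0,1],[0,0,0,0,1],[0,0,0,0,1],[0,0,0,0,1],[0,0,0,0,1]]]'

```text
t: 22.35
eef_pos: [0.5377, -0.01, 0.0965]
tcp_rot: [3.142, 0.0, 1.468]
contact_force: [0.6, -3.5, -2.0]
grip_width: 0.0111
finger_force: 60.0
```

```bash
python3 f8.py && python3 -c "
from h import *
s=robot.read_state();print(s['t'],s['eef_pos'],s['contact_force'],s['finger_force']);print(robot.sign_off())"
```

```text
max y beyond exit [15.2 15.6 16.  19.  19.  19.3]
22.45 [ 0.53772494 -0.00991712  0.09653289] [ 1.6191427  -4.07685432 -2.69422567] 59.99573886394501
the job is handed in; nothing more can be done
None
```

The board is fully down in the middle slot and released. The rod runs through both bushes with its tip about 19 mm past the far side, so the clip groove is clear; I handed the job in at 22.45 s with the rod still gripped at 60 N.

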